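# Stack part boxes on the tilted rack

### The job

Stack the two pink part boxes one on the other in the middle of the tilted rack's slope, long side running down the slope, each lying flat with its short end leaning back against the blue stop. Either box may be the lower one. Leave the reel of solder where it stands.

Things in the scene. Friction and masses are not known exactly. Their poses are not given: they have to be found in the camera images.
- box_a_centre (a point): One of two identical pink part boxes, 40 (x) x 55 (y, long side) x 20 mm high (z), 60 g, rigid, lid fixed, lying flat on the bench; the point is its centre, half-way up. Slippery (friction about 0.15): let go on the slope or on the other box up to 20 mm short of the stop, even level, it settles flat and slides down to the stop by itself.
- box_b_centre (a point): The other of two identical pink part boxes, 40 (x) x 55 (y, long side) x 20 mm high (z), 60 g, rigid, lid fixed, lying flat on the bench; the point is its centre, half-way up. Slippery (friction about 0.15): let go on the slope or on the other box up to 20 mm short of the stop, even level, it settles flat and slides down to the stop by itself.
- rack_seat (a point): Fixed rack: slippery aluminium slope 130 mm wide, 125 long, no side walls, falling 18 degrees away from the robot to a blue stop plate square to it, 55 mm high. Point: mid-width, where slope meets stop, 22 mm above the bench. x: down the slope into the stop; y: along the stop; z: square out of the slope. Seated box centres: x -27.5, y 0, z 10 (lower) or 30 mm (upper), long side along x.
- solder_reel_centre (a point): Reel of solder wire with blue flanges, a bystander, standing on its flange, 54 mm across and 43 mm high; the point is its centre, half-way up.
Mind the look-alikes: they are no part of the job. Leave any orange, purple or red look-alike of the part that bears box_a_centre alone.

How it is judged:
At the end, for the whole second after the job is handed in: Both pink boxes rest on the rack, one on the slope, the other on top of it: flat on it within 10 degrees, long side down the slope within 15 degrees, end within 12 mm of the stop, centre within 20 mm of the slope's middle, the two centres at most 27 mm apart (x of box_a_centre in the frame of rack_seat between -0.04 and -0.02 m and y of box_a_centre in the frame of rack_seat between -0.02 and 0.02 m and angle between the z axis of each of box_a_centre, box_b_centre and the z axis of rack_seat, either way round below 0.175 rad and angle between the y axis of each of box_a_centre, box_b_centre and the x axis of rack_seat, either way round below 0.26 rad and linear speed of each of box_a, box_b below 0.02 m/s and x of box_b_centre in the frame of rack_seat between -0.04 and -0.02 m and y of box_b_centre in the frame of rack_seat between -0.02 and 0.02 m and ((z of box_a_centre in the frame of rack_seat between 0.004 and 0.016 m and z of box_b_centre in the frame of rack_seat between 0.024 and 0.036 m) or (z of box_b_centre in the frame of rack_seat between 0.004 and 0.016 m and z of box_a_centre in the frame of rack_seat between 0.024 and 0.036 m)) and distance between box_a_centre and box_b_centre below 0.027 m); the robot touches nothing.
It fails at once if the reel of solder is pushed more than 30 mm from its place or knocked over (distance of solder_reel_centre from where it was at the start of the episode above 0.03 m or angle between solder_reel_centre's own z axis and vertical above 0.6 rad).
It also fails if it takes over 54 s, if anything falls off the work surface, if the arm or the gripper's body presses on something with over 40 N, if the wrist force passes 120 N, or if a joint passes its speed limit or range.

### The arm

A 6-joint arm with a two-finger parallel gripper is mounted at the origin on a cart in front of the work surface, level with it; the furniture and walls round the work are solid. World frame = base frame: x ahead of the robot, y to its left, z up, the work surface at z = 0. Lengths are in m, angles in rad, forces in N, time in s.
With the tool pointing down it reaches from about 0.25 to 0.775 m from the base axis. Payload 4 kg.
Tool frame: the origin (TCP) lies between the finger pads; the fingertips stand 11 mm ahead of it and the grasp point (between the pads) lies 8 mm behind it; z points along the fingers, x is the direction in which the jaws open and shut, and the axes are right-handed (so a half turn about z gives the same grasp; the last joint's range is limited). The gripper opens to 85 mm and grips with 20 to 120 N. Pads are 22 mm wide; open, the fingers measure 114 mm over their backs; the gripper's body (76 mm by 85 mm) begins 54 mm behind the grasp point. The pads swing forward as they close: fully open they stand 13 mm farther back than shut.
Start: joints at [1.041, 0.087, 1.371, -0, 1.684, -0.103], TCP at [0.228, 0.501, 0.22] pointing down, gripper open.
Joint ranges: [-3.1, 3.1], [-0.76, 2.03], [0.27, 2.55], [-1.08, 4.22], [0.17, 2.65], [-2.57, 2.57]. Speed limits (rad/s): [2.79, 2.79, 3.14, 3.14, 3.14, 3.14].

### API

Orientations are given as a rotation vector (axis times angle).
In Python, from plant import state, optics, job gives the robot as it stands. The module is installed in compiled form; this text tells all that it offers.
- The arm moves only by the shell command python3 -m jog 'ROWS' [FORCE]. ROWS is JSON, a list that holds one entry, the list of rows, each a list of 5 numbers: the shift along the tool's x, y, z in units of 50 mm (1.0 is 50 mm), then the turn about the tool's z in units of 5 degrees (1.0 is 5 degrees), then the finger opening in mm, from 0 to 85.4. In form: [[[dx, dy, dz, spin, gripper], ...]]. A call has 1 to 5 rows; each row is the pose to reach, as a shift and turn from the pose commanded when the call began, along the tool's axes at that moment; what a row does not reach only later rows make up. A row lasts 1/10 s, in which the tool goes at most 50 mm and 8.59 degrees, less where a joint would pass 70% of its speed; a pose out of reach is approached as far as the arm can. A call with a gripper value outside its range is refused whole. The fingers move at their own pace and stop on an object; FORCE is the grip in N (left out, the last holds). Time passes only in rows, so rows that repeat a pose let the fingers close. It gives the time, the measured TCP pose, the force and the opening at its end, in the units of the state.
- state(): the state, without advancing time (a new reading comes with each control period).
- optics.grab_frame(name): name is "scene" or "side" or "wrist"; returns the picture (420x560x3 uint8, red, green, blue); there is no depth.
- optics.camera_params(name): a dict with "camera_matrix" (3x3 intrinsics, pixels), "R" (3x3) and "t" (3): a world point X has camera coordinates R X + t. Camera axes: x right, y down, z forward; pixel columns grow to the right and rows downward; lengths in m; the calibration is good to about 2 mm. A picture is of the moment at which its call begins: read the wrist's pose just before it. camera_params takes no time and is no camera call; for the wrist camera it gives the pose at the moment of the call.
- job.close_job(): hands the job in, once; it reports no verdict.
The state is a dict: "clock": time; "joints": joint angles; "dq": joint speeds; "tau": joint torques, N m; "position": TCP position; "eef_rot": TCP orientation; "contact_force": force on the tool from outside, world axes, zero at the start; "moment": the same for the moment, N m; "grip_width": finger opening in m.
Only numpy, scipy, OpenCV 4.12 (cv2) and the standard library are available. Lean on these libraries where they do the work, as an engineer would, in place of code of your own. Each camera call takes 0.05 s, during which the arm holds its last target.

## Working session

There is one attempt and no reset: what is moved stays moved. The work goes in short steps, Python scripts to look and compute and a shell command to move; the robot and the scene stay as the last step left them, time stands still between calls to the robot, and variables do not carry over. Pictures are saved under pics/ and viewed, and the job is handed in when it is done.

```bash
mkdir -p pics; python3 - <<'E'
from plant import state, optics
import cv2, numpy as np
s=state(); print(s['clock'],s['position'],s['eef_rot'],s['grip_width'])
for n in ("scene","side","wrist"):
    im=optics.grab_frame(n); cv2.imwrite(f"pics/{n}0.png",im[:,:,::-1])
    p=optics.camera_params(n); print(n,np.round(p['camera_matrix'],1).tolist(),np.round(p['R'],3).tolist(),np.round(p['t'],3).tolist())
E
```

```text
0.0 [0.22739401 0.50019652 0.21828699] [ 2.64062756  1.70004068 -0.00323041] 0.08535304787489333
scene [[404.2, 0.0, 282.6], [0.0, 404.2, 202.6], [0.0, 0.0, 1.0]] [[-0.455, -0.89, -0.019], [-0.464, 0.255, -0.848], [0.76, -0.377, -0.529]] [0.205, 0.335, 0.373]
side [[513.0, 0.0, 280.8], [0.0, 513.0, 211.1], [0.0, 0.0, 1.0]] [[0.99, -0.141, 0.016], [-0.057, -0.495, -0.867], [0.13, 0.857, -0.498]] [-0.632, 0.02, 1.197]
wrist [[302.8, 0.0, 277.0], [0.0, 302.8, 210.7], [0.0, 0.0, 1.0]] [[0.415, 0.91, -0.002], [0.876, -0.399, 0.271], [0.246, -0.114, -0.963]] [-0.549, -0.035, 0.379]
```

View pics/scene0.png

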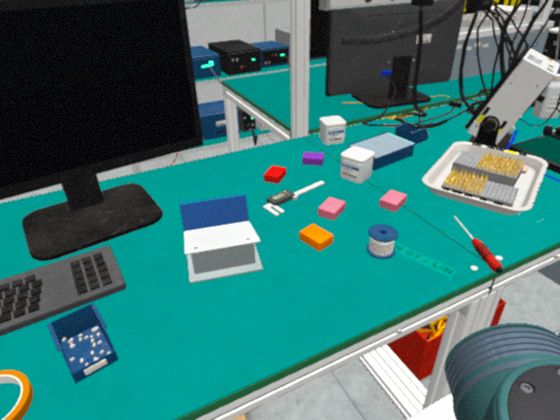

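View pics/side0.png

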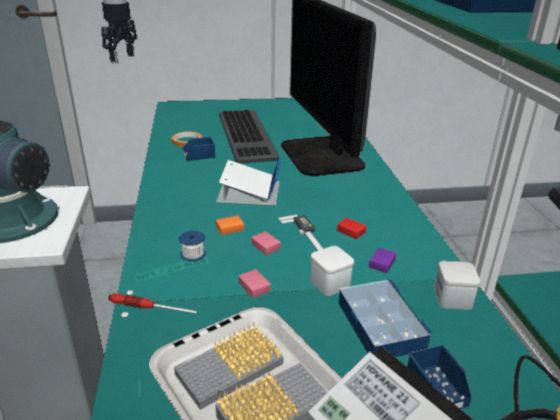

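View pics/wrist0.png

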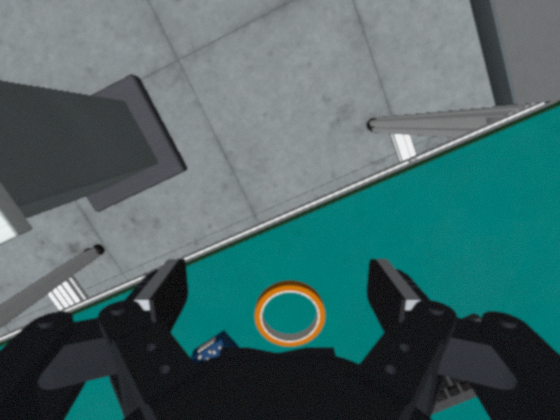

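The scene view shows pink candidates at (332,208) and (393,200). The others are look-alikes: orange (316,236), red (275,173) and purple (313,158). In the side view the pinks are at (266,242) and (255,283). The rack is at scene (220,240), the reel at scene (382,241).

```bash
cat > h.py <<'E'
import numpy as np, cv2
from plant import state, optics
def ray(P,uv):
    K=P['camera_matrix'];R=P['R'];t=P['t']
    d=R.T@np.linalg.inv(K)@np.array([uv[0],uv[1],1.]); return -R.T@t, d
def plane(P,uv,z):
    o,d=ray(P,uv); return o+d*(z-o[2])/d[2]
def proj(P,X):
    c=P['R']@np.asarray(X)+P['t']; u=P['camera_matrix']@c; return u[:2]/u[2]
def tri(A):
    M=np.zeros((3,3));b=np.zeros(3)
    for P,uv in A:
        o,d=ray(P,uv);d=d/np.linalg.norm(d);Q=np.eye(3)-np.outer(d,d);M+=Q;b+=Q@o
    return np.linalg.solve(M,b)
E
python3 - <<'E'
from h import *
P={n:optics.camera_params(n) for n in("scene","side")}
I={n:cv2.imread(f"pics/{n}0.png") for n in P}
for n,(x,y,w,h) in {"scene":(240,140,180,125),"side":(180,200,220,110)}.items():
    cv2.imwrite(f"pics/{n}_c.png",cv2.resize(I[n][y:y+h,x:x+w],None,fx=3.6,fy=3.6,interpolation=cv2.INTER_CUBIC))
x,y,w,h=170,185,110,105; a=cv2.resize(I["scene"][y:y+h,x:x+w],(400,382),interpolation=cv2.INTER_CUBIC)
x,y,w,h=205,150,90,86; b=cv2.resize(I["side"][y:y+h,x:x+w],(400,382),interpolation=cv2.INTER_CUBIC)
cv2.imwrite("pics/rack_c.png",np.hstack([a,b]))
for n in P:
    hsv=cv2.cvtColor(I[n],cv2.COLOR_BGR2HSV)
    m=cv2.inRange(hsv,(165,60,80),(179,175,255))
    c,_=cv2.findContours(m,0,1)
    for k in c:
        if cv2.contourArea(k)>60:
            (u,v)=k.reshape(-1,2).mean(0); print(n,cv2.contourArea(k),u,v,hsv[int(v),int(u)],plane(P[n],(u,v),.012))
E
```

```text
scene 385.5 331.2 207.84615384615384 [173  99 251] [ 0.57554661 -0.18247651  0.012     ]
scene 361.5 392.6825396825397 200.0 [173  98 251] [ 0.53733608 -0.3190373   0.012     ]
side 520.0 254.1081081081081 283.0945945945946 [174 105 218] [ 0.54061591 -0.32177556  0.012     ]
side 387.0 265.5 242.66666666666666 [174 104 218] [ 0.57855783 -0.18452592  0.012     ]
```

View pics/scene_c.png

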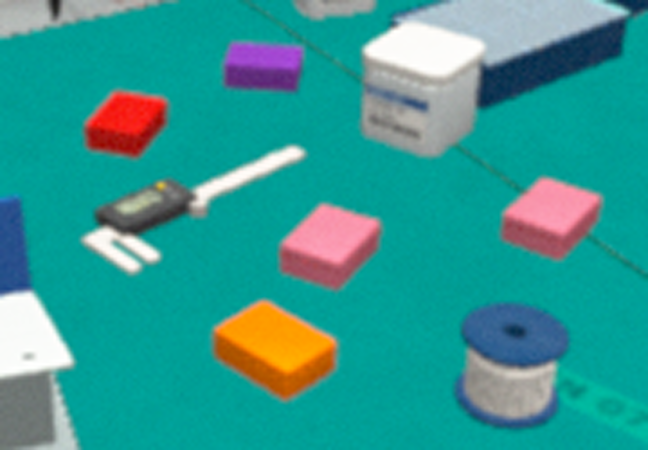

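View pics/side_c.png

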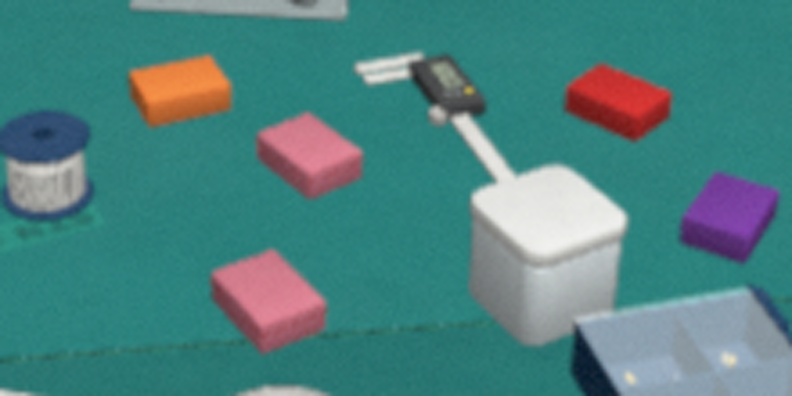

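View pics/rack_c.png

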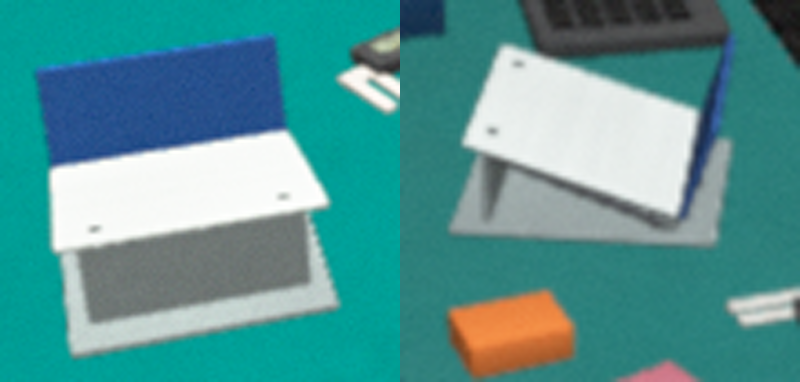

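The enlarged crops confirm the two pink boxes: crop (330,245) and (552,215) in the scene view, clearly distinct from red, orange and purple. Next, corner-based poses.

```bash
cat > m.py <<'E'
from h import *
P={n:optics.camera_params(n) for n in("scene","side")}
S=lambda L:[np.array(p)/3.6+(240,140) for p in L]; D=lambda L:[np.array(p)/3.6+(180,200) for p in L]
B={"b1 scene":("scene",S([(281,246),(326,205),(380,238),(333,274)])),"b2 scene":("scene",S([(503,214),(548,178),(601,208),(553,244)])),
"b1 side":("side",D([(257,149),(308,114),(361,158),(312,180)])),"b2 side":("side",D([(212,288),(272,250),(325,298),(263,333)]))}
for k,(n,c) in B.items():
    X=np.array([plane(P[n],p,.02)[:2] for p in c]); e=np.roll(X,-1,0)-X
    print(k,X.mean(0).round(4),(np.linalg.norm(e,axis=1)*1e3).round(1),np.degrees(np.arctan2(e[:,1],e[:,0])).round(1))
A=lambda p:np.array(p)/3.6364+(170,185); C=lambda p:np.array(p)/4.4444+(205,150)
R={}
for k,a,b in [("upL",(54,250),(103,44)),("upR",(328,207),(63,143)),("seatR",(288,131),(283,217)),("seatL",(50,163),(300,108)),("topL",(38,70),(332,35))]:
    R[k]=tri([("x",0)] and [(P["scene"],A(a)),(P["side"],C(b))]); print(k,R[k].round(4),np.round(proj(P["scene"],R[k])-A(a),1),np.round(proj(P["side"],R[k])-C(b),1))
for a,b in [("upL","upR"),("seatL","seatR"),("upL","seatL"),("upR","seatR"),("seatL","topL")]:
    d=R[b]-R[a];print(a,b,np.linalg.norm(d).round(4),np.degrees(np.arctan2(d[1],d[0])).round(1),np.degrees(np.arcsin(d[2]/np.linalg.norm(d))).round(1))
s=(R["seatL"]+R["seatR"])/2; print("seat mid",s)
for k,n,uv in [("a","scene",A((50,163))),("b","scene",A((288,131)))]: print(plane(P[n],uv,.022))
for k,n,uv in [("reel top","scene",(240+514/3.6,140+333/3.6)),("reel top","side",(180+43/3.6,200+138/3.6))]: print(k,plane(P[n],uv,.043))
E
python3 m.py
```

```text
b1 scene [ 0.5686 -0.1787] [55.3 47.9 49.1 40.9] [ -61.3 -171.1  112.6   15. ]
b2 scene [ 0.5323 -0.3148] [56.3 44.1 55.1 41. ] [ -68.2 -174.6  108.8    5.9]
b1 side [ 0.5786 -0.1926] [49.3 57.9 36.9 46.2] [  45.5  -63.9 -148.2  128.3]
b2 side [ 0.541  -0.3257] [45.9 51.3 43.1 46.9] [  40.5  -62.7 -144.7  119.8]
upL [0.5163 0.1503 0.0586] [-0.7 -1. ] [-0.4  0.6]
upR [0.4876 0.0247 0.0568] [-0.7 -0.9] [-0.5  0.6]
seatR [ 0.6067 -0.0032  0.019 ] [-0.3 -0.5] [-0.3  0.4]
seatL [0.633  0.1246 0.0237] [-0.2 -0.2] [-0.1  0.2]
topL [0.6507 0.1193 0.0724] [-0.3 -0.5] [-0.2  0.4]
upL upR 0.1288 -102.9 -0.8
seatL seatR 0.1305 -101.6 -2.1
upL seatL 0.1244 -12.4 -16.3
upR seatR 0.1281 -13.2 -17.2
seatL topL 0.0521 -16.7 69.2
seat mid [0.61985515 0.06069978 0.02133982]
[0.63448335 0.12411861 0.022     ]
[ 0.60066985 -0.00157279  0.022     ]
reel top [ 0.41966336 -0.19210767  0.043     ]
reel top [ 0.42387379 -0.1971596   0.043     ]
```

```bash
python3 -m jog '[[[-0.6,0.8,0,0,85],[-1.2,1.6,0,0,85],[-1.8,2.3,0,0,85],[-2.4,3.1,0,0,85],[-3,3.8,0,0,85]]]' 40
python3 -m jog '[[[-0.6,0.8,0,0,85],[-1.2,1.6,0,0,85],[-1.8,2.3,0,0,85],[-2.4,3.1,0,0,85],[-3,3.8,0,0,85]]]'
```

```text
clock: 0.65
position: [0.339, 0.2836, 0.2192]
eef_rot: [2.641, 1.701, -0.0]
contact_force: [1.1, -0.0, 0.5]
grip_width: 0.0849
clock: 1.15
position: [0.45, 0.0682, 0.2193]
eef_rot: [2.642, 1.7, 0.0]
contact_force: [1.6, -0.2, -0.2]
grip_width: 0.0852
```

```bash
python3 -m jog '[[[-0.6,0.8,0,1.6,85],[-1.2,1.6,0,3.2,85],[-1.8,2.4,0,4.8,85],[-2.4,3.1,0,6.4,85],[-2.6,3.4,0,8,85]]]'
python3 -m jog '[[[0,0,0,0.3,85],[0,0,0,0.3,85]]]'
python3 - <<'E'
from h import *
import pickle
s=state();P=optics.camera_params("wrist");im=optics.grab_frame("wrist")
cv2.imwrite("pics/w1.png",im[:,:,::-1]); pickle.dump(P,open("w1.pkl","wb")); print(s['position'],s['eef_rot'])
for X in [(.574,-.186,.01),(.537,-.32,.01)]: print(proj(P,X))
E
```

```text
clock: 1.65
position: [0.551, -0.1225, 0.2182]
eef_rot: [3.067, 0.679, -0.003]
contact_force: [0.3, -0.2, -0.1]
grip_width: 0.0852
clock: 1.85
position: [0.55, -0.1182, 0.2189]
eef_rot: [-3.071, -0.656, 0.002]
contact_force: [-0.3, 0.6, -0.8]
grip_width: 0.0848
[ 0.549994   -0.11821124  0.21885378] [-3.07090590e+00 -6.55670194e-01  1.82982066e-03]
[272.79748301 239.17057119]
[208.86064092 312.20141198]
```

View pics/w1.png

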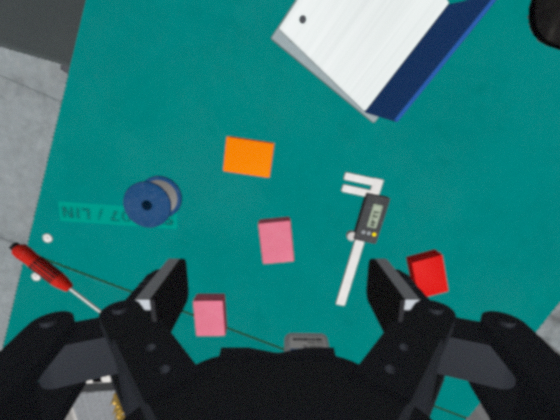

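The wrist view shows both pink boxes at (277,241) and (210,315), the rack top right, and the reel at (150,203). I'll measure the tops there.

```bash
cat > w.py <<'E'
import sys,pickle
from h import *
im=cv2.imread(sys.argv[1]);P=pickle.load(open(sys.argv[2],"rb"))
hsv=cv2.cvtColor(im,cv2.COLOR_BGR2HSV)
m=cv2.inRange(hsv,(165,60,80),(179,175,255))
c,_=cv2.findContours(m,0,1)
ztop=float(sys.argv[3]) if len(sys.argv)>3 else .02
for k in c:
    if cv2.contourArea(k)<150: continue
    q=np.zeros(m.shape,np.uint8);cv2.drawContours(q,[k],-1,255,-1)
    v=hsv[:,:,2][q>0]; th,_=cv2.threshold(v.reshape(-1,1),0,255,cv2.THRESH_OTSU)
    for nm,qq in (("all",q),("top",((q>0)&(hsv[:,:,2]>th)).astype(np.uint8)*255)):
        qq=cv2.morphologyEx(qq,cv2.MORPH_OPEN,np.ones((3,3)))
        cc,_=cv2.findContours(qq,0,1)
        if not cc: continue
        kk=max(cc,key=cv2.contourArea).reshape(-1,2)
        X=np.array([plane(P,p,ztop)[:2] for p in kk])
        r=cv2.minAreaRect((X*1000).astype(np.float32)); b=cv2.boxPoints(r); e=b[1]-b[0]; e2=b[2]-b[1]
        L=e if np.linalg.norm(e)>np.linalg.norm(e2) else e2
        print(nm,th,kk.mean(0).round(1),"ctr",np.round(r[0],1),"size",np.round(r[1],1),"long yaw",np.degrees(np.arctan2(L[1],L[0])).round(1)%180)
E
python3 w.py pics/w1.png w1.pkl
python3 - <<'E'
import cv2
im=cv2.imread("pics/w1.png");cv2.imwrite("pics/w1c.png",cv2.resize(im[190:350,170:330],None,fx=3.7,fy=3.7,interpolation=cv2.INTER_CUBIC))
cv2.imwrite("pics/w1r.png",cv2.resize(im[0:130,260:520],None,fx=3,fy=3,interpolation=cv2.INTER_CUBIC))
E
```

```text
all 168.0 [209.8 314.8] ctr [ 539.1 -317. ] size [41.7 61.8] long yaw 114.1
top 168.0 [209.  317.7] ctr [ 540.1 -321.5] size [39.3 52.8] long yaw 114.1
all 179.0 [275.9 240.3] ctr [ 576.7 -182.7] size [39.4 57.9] long yaw 119.7
top 179.0 [275.9 241.6] ctr [ 577.8 -184.5] size [38.  53.2] long yaw 119.9
```

View pics/w1c.png

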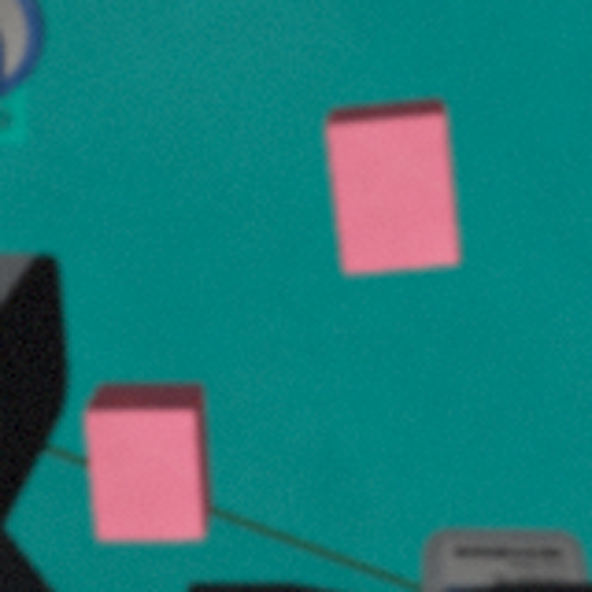

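View pics/w1r.png

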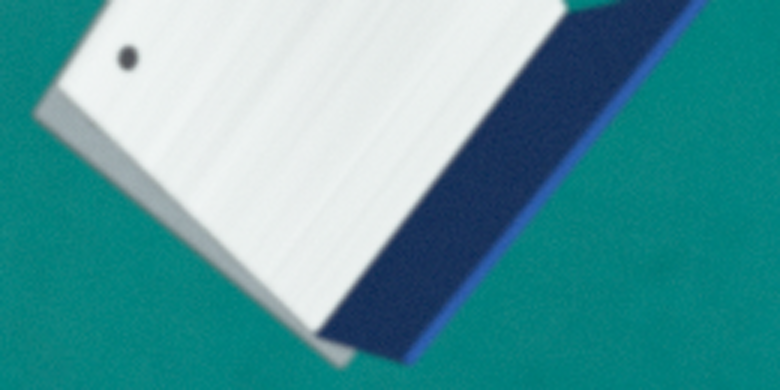

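```bash
python3 - <<'E'
from h import *;import pickle
P=pickle.load(open("w1.pkl","rb"))
a=plane(P,(365.7,111),.022);b=plane(P,(449.3,3.3),.022);d=b-a
print(a,b,np.linalg.norm(d),np.degrees(np.arctan2(d[1],d[0]))-90,(a+b)/2)
E
python3 -m jog '[[[0,0.7,0.2,-0.6,85],[-0.05,1.42,0.8,-1.1,85],[-0.05,1.42,1.6,-1.1,85],[-0.05,1.42,2.3,-1.1,85],[-0.05,1.42,2.3,-1.1,85]]]'
python3 - <<'E'
from h import *
import pickle
s=state();P=optics.camera_params("wrist");im=optics.grab_frame("wrist")
cv2.imwrite("pics/w2.png",im[:,:,::-1]); pickle.dump(P,open("w2.pkl","wb")); print(s['position'],s['eef_rot'])
p=s['position'];
for z in (.02,.0): print(proj(P,(p[0],p[1],z)))
E
python3 w.py pics/w2.png w2.pkl
```

```text
[ 0.60490466 -0.00179729  0.022     ] [0.63240238 0.12396644 0.022     ] 0.12873476353629382 -12.333395852964529 [0.61865352 0.06108457 0.022     ]
clock: 2.4
position: [0.5727, -0.1812, 0.098]
eef_rot: [-3.028, -0.803, 0.016]
contact_force: [0.1, 0.4, -0.9]
grip_width: 0.085
[ 0.57274287 -0.18118093  0.09799647] [-3.02836858 -0.80326622  0.01610892]
[277.99798494 214.95366715]
[278.09773008 208.61297862]
all 164.0 [186.6 323.6] ctr [ 549.1 -311.6] size [20.7 62.3] long yaw 115.6
top 164.0 [184.6 327.8] ctr [ 549.6 -315.7] size [16.2 50. ] long yaw 115.4
all 181.0 [281.4 219.4] ctr [ 577.5 -183.9] size [39.5 56.4] long yaw 119.8
top 181.0 [281.5 220.7] ctr [ 578.  -184.9] size [38.4 52.3] long yaw 119.8
```

View pics/w2.png

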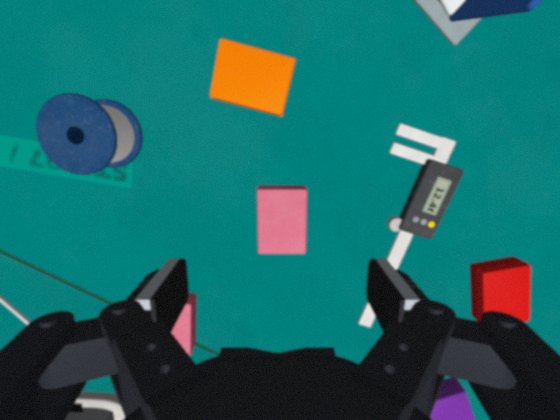

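```bash
python3 -m jog '[[[0,0,0.4,0,85],[0,0,0.8,0,85],[0,0,1.2,0,85],[0,0,1.6,0,85],[0,0,1.8,0,85]]]'
python3 -m jog '[[[0,0,0,0,80],[0,0,0,0,70],[0,0,0,0,60]]]'
```

```text
clock: 2.95
position: [0.578, -0.1836, 0.0162]
eef_rot: [3.036, 0.804, 0.003]
contact_force: [-1.1, 0.2, 0.1]
grip_width: 0.0851
clock: 3.25
position: [0.5784, -0.1846, 0.0168]
eef_rot: [3.035, 0.801, 0.005]
contact_force: [-0.0, -0.3, 0.1]
grip_width: 0.0601
```

```bash
python3 -m jog '[[[0,0,0.06,0,50],[0,0,0.06,0,30],[0,0,0.06,0,30],[0,0,0.06,0,30]]]' 40
python3 - <<'E'
from h import *
im=optics.grab_frame("wrist");cv2.imwrite("pics/w3.png",im[:,:,::-1])
im=optics.grab_frame("side");cv2.imwrite("pics/s3.png",cv2.resize(im[180:300,180:360],None,fx=4,fy=4)[:,:,::-1])
E
```

```text
clock: 3.65
position: [0.577, -0.1843, 0.0115]
eef_rot: [-3.038, -0.801, -0.0]
contact_force: [0.1, 0.2, -0.3]
grip_width: 0.0301
```

View pics/s3.png

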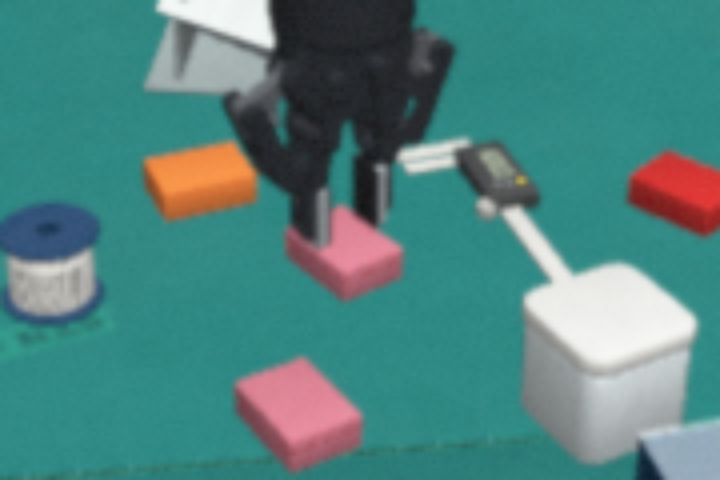

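View pics/w3.png

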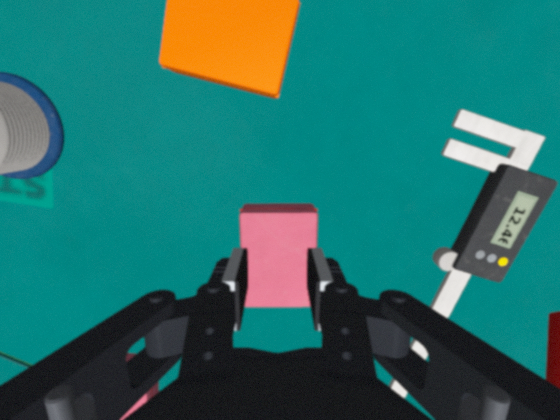

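The fingers closed to 30 mm, less than the 40 mm box width, so the pads must be above the box top. I'll work out the actual tip height from the images.

```bash
python3 - <<'E'
from h import *
s=state();print(s['position'],s['eef_rot'],s['grip_width'],s['contact_force'])
W=optics.camera_params("wrist");S=optics.camera_params("side")
p=s['position'];C=-W['R'].T@W['t'];print("cam",C,C-p)
for z in (.0,.02): 
  c=W['R']@np.array([.5775,-.184,z])+W['t'];print(z,c, 302.8*.04/c[2])
R=cv2.Rodrigues(s['eef_rot'])[0]
for sg in (1,-1):
  for k in (.011,0,-.01,-.02):
    X=p+R@np.array([sg*.015,0,k]); print(sg,k,"side crop",(proj(S,X)-(180,180))*4,"wrist",proj(W,X))
E
python3 w.py pics/w3.png <(python3 -c "
import pickle,sys;from h import *
sys.stdout.buffer.write(pickle.dumps(optics.camera_params('wrist')))")
```

```text
[ 0.57700849 -0.18434803  0.01150058] [-3.03773551e+00 -8.00889250e-01 -1.18202093e-04] 0.029530957668940164 [ 0.39767507 -0.06918738  0.19684312]
cam [ 0.5431202  -0.12499971  0.16625423] [-0.03388828  0.05934832  0.15475365]
0.0 [0.000832   0.02066061 0.17853829] 67.83978968003686
0.02 [0.00083589 0.0260817  0.15928701] 76.03884420482761
1 0.011 side crop [361.29560667 259.29792975] wrist [302.87024727 246.09527576]
1 0 side crop [361.40268534 242.43357375] wrist [304.50988743 253.726656  ]
1 -0.01 side crop [361.50094612 226.95798912] wrist [306.19133767 261.5526329 ]
1 -0.02 side crop [361.600092   211.34300706] wrist [308.09115935 270.39497643]
-1 0.011 side crop [316.60748424 277.60823801] wrist [251.86177783 246.12655009]
-1 0 side crop [316.49350662 260.58883725] wrist [250.27674556 253.75982191]
-1 -0.01 side crop [316.38890068 244.96883879] wrist [248.6512979  261.58772807]
-1 -0.02 side crop [316.28333862 229.20606877] wrist [246.81475457 270.43223854]
all 155.0 [138.8 403.1] ctr [ 550.3 -309.1] size [35.8  5. ] long yaw 76.9
top 155.0 [137.6 404.2] ctr [ 550.1 -310.2] size [18.9  3.2] long yaw 77.0
all 173.0 [277.7 254.8] ctr [ 576.7 -183. ] size [39.2 57.5] long yaw 119.5
top 173.0 [277.7 257.4] ctr [ 577.7 -184.8] size [38.8 53.3] long yaw 119.5
```

In the side crop the tips sit at (318,243) and (375,222). That is about 10 mm behind the TCP, z about 22 mm, just above the box top and not 11 mm ahead of the TCP as described. I'll open and go lower in small steps, watching the force.

```bash
python3 -m jog '[[[0,0,-0.1,0,60],[0,0,-0.1,0,60],[0,0,-0.1,0,60],[0,0,0.0,0,60],[0,0,0.1,0,60]]]' 
python3 -m jog '[[[0,0,0.05,0,60],[0,0,0.1,0,60],[0,0,0.1,0,60]]]' 
python3 - <<'E'
from h import *
im=optics.grab_frame("side");cv2.imwrite("pics/s4.png",cv2.resize(im[180:300,180:360],None,fx=4,fy=4)[:,:,::-1])
E
```

```text
clock: 4.25
position: [0.577, -0.1843, 0.0062]
eef_rot: [-3.038, -0.801, -0.0]
contact_force: [0.0, 0.1, 0.5]
grip_width: 0.0601
clock: 4.55
position: [0.5766, -0.1841, 0.0007]
eef_rot: [-3.037, -0.801, 0.002]
contact_force: [-0.1, 0.1, -0.1]
grip_width: 0.0597
```

View pics/s4.png

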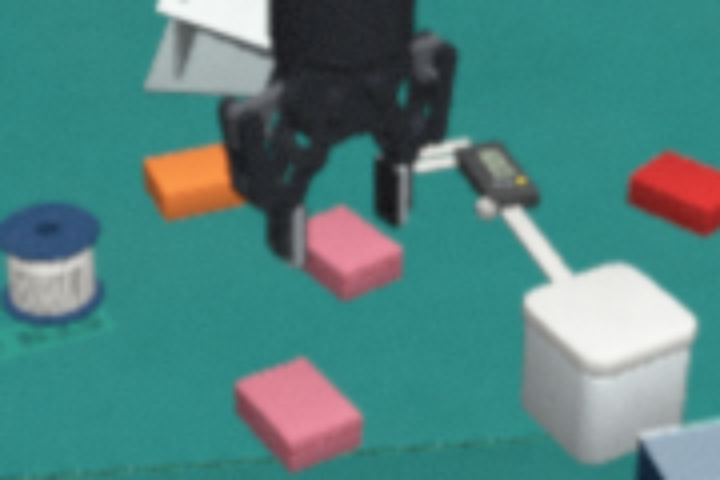

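```bash
python3 -m jog '[[[0,0,0.08,0,60],[0,0,0.15,0,60],[0,0,0.15,0,50],[0,0,0.15,0,40],[0,0,0.15,0,30]]]' 40
python3 -m jog '[[[0,0,0,0,30],[0,0,0,0,30]]]' 40
python3 - <<'E'
from h import *
im=optics.grab_frame("side");cv2.imwrite("pics/s5.png",cv2.resize(im[180:300,180:360],None,fx=4,fy=4)[:,:,::-1])
E
```

```text
clock: 5.1
position: [0.5772, -0.1844, -0.0058]
eef_rot: [3.037, 0.801, 0.001]
contact_force: [0.2, -0.0, -1.1]
grip_width: 0.0389
clock: 5.3
position: [0.577, -0.1843, -0.006]
eef_rot: [-3.038, -0.801, -0.0]
contact_force: [-0.4, 0.1, 0.6]
grip_width: 0.039
```

View pics/s5.png

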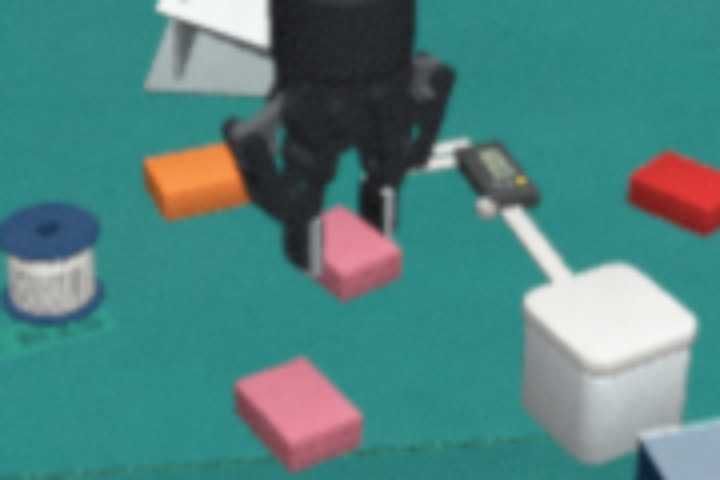

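The grip reads 39 mm on the box. Lifting it and carrying it to the rack.

```bash
python3 -m jog '[[[0,0,-0.5,0,30],[0,0,-1.3,0,30],[0,0,-2.2,0,30],[0,0,-3.1,0,30],[0,0,-3.5,0,30]]]' 
python3 -m jog '[[[0.4,-0.7,0,-1.5,30],[0.9,-1.5,0,-3,30],[1.4,-2.3,0,-4.5,30],[1.9,-3.1,0,-6,30],[2.3,-3.8,0,-7.5,30]]]' 
python3 - <<'E'
from h import *
im=optics.grab_frame("side");cv2.imwrite("pics/s6.png",im[:,:,::-1])
s=state();print(s['position'],s['eef_rot'])
E
```

```text
clock: 5.85
position: [0.5789, -0.1851, 0.1751]
eef_rot: [3.032, 0.8, 0.011]
contact_force: [1.0, -0.2, -0.4]
grip_width: 0.039
clock: 6.35
position: [0.5831, 0.0401, 0.169]
eef_rot: [-2.613, -1.743, -0.001]
contact_force: [0.4, -0.1, -1.3]
grip_width: 0.0388
[0.58264716 0.04662925 0.16900875] [-2.6004391  -1.75240057 -0.00582913]
```

View pics/s6.png

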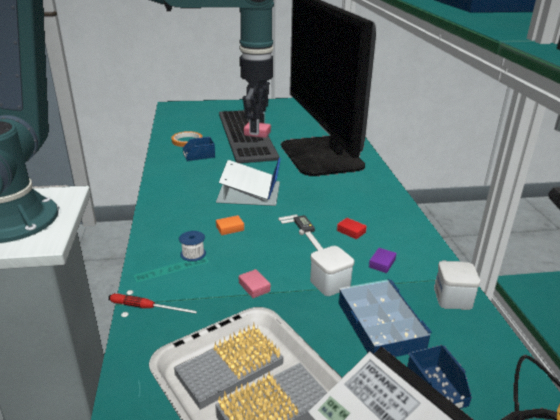

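```bash
python3 -m jog '[[[0,0,0,-1.5,30],[0,0,0,-2.1,30],[0,0,0,-2.1,30],[0,0,0,-2.1,30]]]' 
cat > d.py <<'E'
import sys
from h import *
s=state();p=s['position'];R=cv2.Rodrigues(s['eef_rot'])[0];T=np.array([float(v) for v in sys.argv[1:4]])
print("pos",p,"yaw",np.degrees(np.arctan2(R[1,0],R[0,0])),"tilt",np.degrees(np.arccos(-R[2,2])),"units",R.T@(T-p)/.05)
E
python3 d.py .5838 .0687 .0386
```

```text
clock: 6.8
position: [0.5832, 0.0375, 0.1689]
eef_rot: [-2.451, -1.965, 0.0]
contact_force: [1.1, 0.2, -0.7]
grip_width: 0.039
pos [0.58324863 0.03752778 0.16887041] yaw 77.45341310158786 tilt 0.015293532265971134 units [ 0.61103517 -0.12397839  2.60542166]
```

```bash
python3 -m jog '[[[0.61,-0.12,0.3,0,30],[0.61,-0.12,1,0,30],[0.61,-0.12,1.7,0,30],[0.61,-0.12,2.1,0,30],[0.61,-0.12,2.1,0,30]]]' 
python3 -m jog '[[[0,0,0,0,30]]]' 
python3 d.py .5838 .0687 .0386
python3 - <<'E'
from h import *
im=optics.grab_frame("side");a=cv2.resize(im[100:220,190:310],None,fx=3.3,fy=3.3)
im=optics.grab_frame("scene");b=cv2.resize(im[150:290,150:290],(396,396))
cv2.imwrite("pics/s7.png",np.hstack([a,b])[:,:,::-1])
E
```

```text
clock: 7.3
position: [0.5809, 0.0684, 0.0595]
eef_rot: [-2.446, -1.962, 0.011]
contact_force: [-0.7, 0.1, -1.2]
grip_width: 0.039
clock: 7.4
position: [0.5843, 0.0685, 0.0643]
eef_rot: [-2.45, -1.966, -0.0]
contact_force: [0.5, 0.2, 0.0]
grip_width: 0.0392
pos [0.58427261 0.06851047 0.06432537] yaw 77.48749378947836 tilt 0.006223390955402898 units [ 0.00159795 -0.01003763  0.51450787]
```

View pics/s7.png

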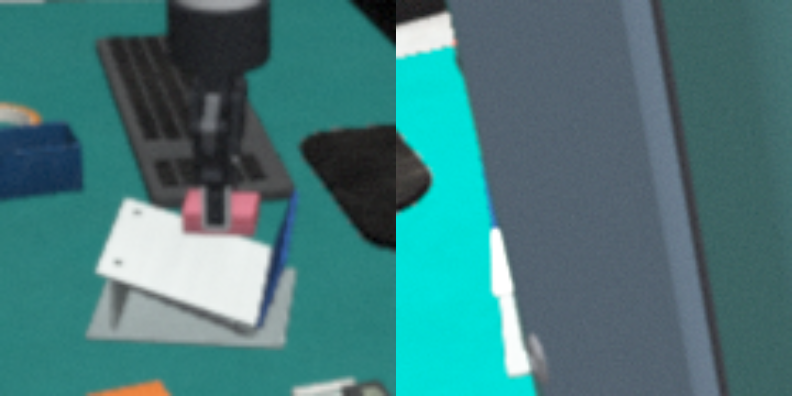

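Side view: the box is held level at crop (220,212), centred over the slope and just clear of the stop. I'll lower it.

```bash
python3 -m jog '[[[0,0,0.2,0,30],[0,0,0.4,0,30],[0,0,0.5,0,30],[0,0,0.5,0,30],[0,0,0.5,0,30]]]' 
python3 d.py .5838 .0687 .0386
python3 - <<'E'
from h import *
im=optics.grab_frame("side");a=cv2.resize(im[100:220,190:310],None,fx=4,fy=4)
cv2.imwrite("pics/s8.png",a[:,:,::-1])
E
```

```text
clock: 8.0
position: [0.5839, 0.0688, 0.0387]
eef_rot: [-2.449, -1.967, 0.001]
contact_force: [0.1, 0.2, -0.4]
grip_width: 0.0389
pos [0.58388191 0.06883708 0.03867485] yaw 77.54758779661972 tilt 0.03648112058292927 units [-0.00303032 -0.0010075   0.00149776]
```

View pics/s8.png

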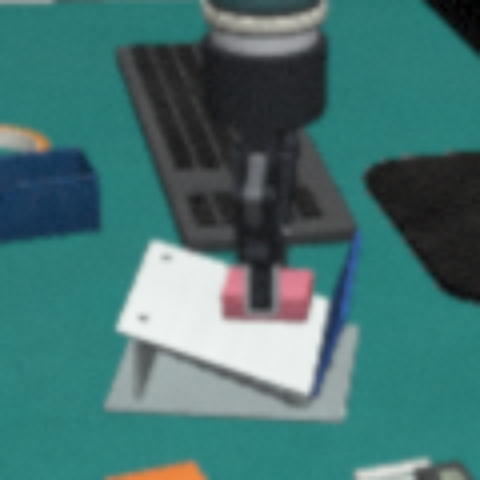

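```bash
python3 -m jog '[[[0,0,0.03,0,39],[0,0,0.03,0,44],[0,0,0.03,0,48],[0,0,0.03,0,52],[0,0,0.03,0,56]]]' 
python3 -m jog '[[[0,0,0,0,60],[0,0,0,0,60],[0,0,-0.4,0,60],[0,0,-1,0,60],[0,0,-1.8,0,60]]]' 
python3 -m jog '[[[0,-0.6,-0.8,0,60],[0,-1.2,-0.8,0,60],[0,-1.6,-0.8,0,60],[0,-1.6,-0.8,0,60]]]' 
python3 - <<'E'
from h import *;import pickle
im=optics.grab_frame("side");a=cv2.resize(im[100:220,190:310],(400,400))
P=optics.camera_params("wrist");im=optics.grab_frame("wrist");cv2.imwrite("pics/w9.png",im[:,:,::-1]); pickle.dump(P,open("w9.pkl","wb"))
b=cv2.resize(im,(400,300));b=np.vstack([b,np.zeros((100,400,3),np.uint8)])
cv2.imwrite("pics/s9.png",np.hstack([a,b])[:,:,::-1])
E
```

```text
clock: 8.55
position: [0.5842, 0.0688, 0.0377]
eef_rot: [2.449, 1.967, 0.001]
contact_force: [0.2, -0.1, 0.1]
grip_width: 0.056
clock: 9.05
position: [0.5824, 0.0687, 0.126]
eef_rot: [-2.447, -1.965, 0.007]
contact_force: [1.5, 0.5, -0.1]
grip_width: 0.0601
clock: 9.45
position: [0.5044, 0.0866, 0.1684]
eef_rot: [2.448, 1.969, 0.001]
contact_force: [1.2, 0.5, -0.3]
grip_width: 0.0599
```

View pics/s9.png

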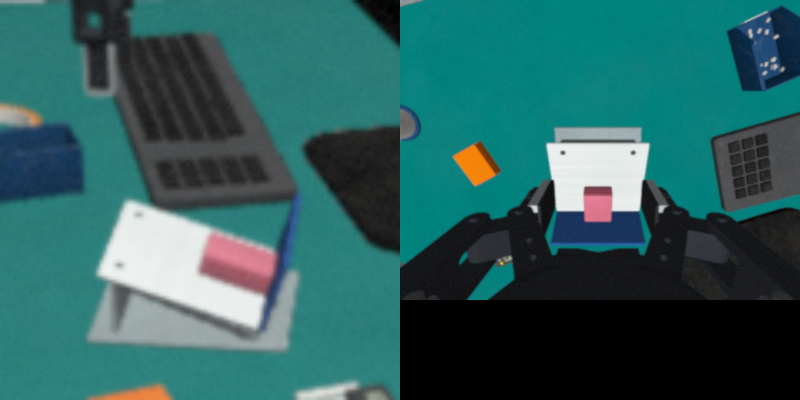

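The lower box is seated flat against the stop and centred between the rack edges (wrist crop 547–649, box at 597). Now for the second box at (.540,-.321).

```bash
python3 d.py .535 -.30 .168; python3 - <<'E'
from h import *
S=optics.camera_params("side")
for uv in [(313,283),(330,293),(352,283),(240,310),(165,345)]: print(uv,plane(S,uv,0))
E
```

```text
pos [0.50617485 0.08603489 0.16772229] yaw 77.56236395520575 tilt 0.06842497490637903 units [-7.41533443e+00  2.22583890e+00 -4.06005214e-03]
(313, 283) [ 0.6567642  -0.32010391  0.        ]
(330, 293) [ 0.68310807 -0.35442545  0.        ]
(352, 283) [ 0.73312718 -0.32941792  0.        ]
(240, 310) [ 0.50884777 -0.38209166  0.        ]
(165, 345) [ 0.37836469 -0.45441406  0.        ]
```

```bash
python3 -m jog '[[[-0.9,0.3,0,1.6,60],[-1.8,0.6,0,3.2,60],[-2.7,0.8,0,4.8,60],[-3.6,1.1,0,6.4,60],[-4.5,1.35,0,8,60]]]'
python3 -m jog '[[[0,0,0,1.6,60],[0,0,0,2.6,60],[0,0,0,2.6,60]]]'
python3 d.py .535 -.30 .168
```

```text
clock: 10.05
position: [0.5241, -0.1509, 0.1669]
eef_rot: [-2.978, -1.002, -0.0]
contact_force: [0.5, 1.2, -0.2]
grip_width: 0.06
clock: 10.35
position: [0.5238, -0.1496, 0.1666]
eef_rot: [-3.07, -0.665, 0.001]
contact_force: [0.4, 0.3, -0.5]
grip_width: 0.0598
pos [ 0.5238345  -0.14956553  0.1666118 ] yaw 24.454708295279687 tilt 0.05942635293825674 units [-1.04226171  2.83119971 -0.02912504]
```

```bash
python3 -m jog '[[[-0.3,0.8,0,0,60],[-0.6,1.6,0,0,60],[-0.9,2.4,0,0,60],[-1.04,2.83,0,0,60],[-1.04,2.83,0,0,60]]]'
python3 -m jog '[[[0,0,0,0,60]]]'
python3 - <<'E'
from h import *
import pickle
P=optics.camera_params("wrist");im=optics.grab_frame("wrist")
cv2.imwrite("pics/w10.png",im[:,:,::-1]); pickle.dump(P,open("w10.pkl","wb"))
E
python3 w.py pics/w10.png w10.pkl;python3 d.py .540 -.321 .06
```

```text
clock: 10.85
position: [0.5349, -0.3018, 0.1663]
eef_rot: [3.07, 0.665, -0.002]
contact_force: [1.1, 0.1, -0.3]
grip_width: 0.0603
clock: 10.95
position: [0.535, -0.2985, 0.1667]
eef_rot: [-3.068, -0.669, 0.001]
contact_force: [0.5, -0.1, 0.1]
grip_width: 0.0599
all 180.0 [272.2 214.7] ctr [ 539.  -319.9] size [39.9 55.2] long yaw 114.6
top 180.0 [272.2 215.9] ctr [ 539.6 -321.4] size [37.9 52.1] long yaw 114.6
pos [ 0.53504331 -0.29775946  0.1670089 ] yaw 24.636585017416387 tilt 0.07491697452259735 units [-0.1036661   0.46662223  2.13956897]
```

View pics/w10.png

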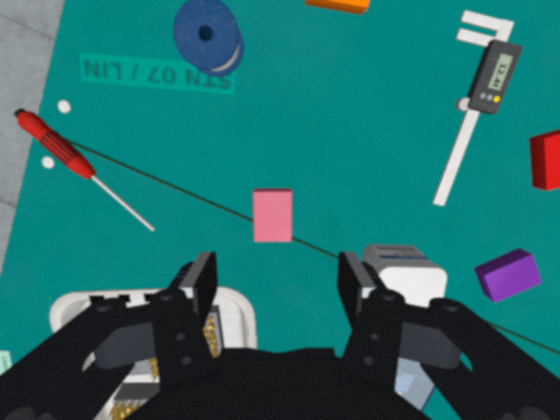

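The pink box is at (272,215), square to the image. The jar at (405,275) and the tray are clear of the fingers.

```bash
python3 -m jog '[[[-0.1,0.47,0.4,0,60],[-0.1,0.47,1.2,0,60],[-0.1,0.47,2,0,60],[-0.1,0.47,2.6,0,60],[-0.1,0.47,2.6,0,60]]]'
python3 -m jog '[[[0,0,0.2,0,60],[0,0,0.4,0,60],[0,0,0.6,0,60],[0,0,0.8,0,60],[0,0,0.85,0,60]]]'
python3 d.py .5395 -.321 -.006
python3 - <<'E'
from h import *
im=optics.grab_frame("side");cv2.imwrite("pics/s11.png",cv2.resize(im[220:320,180:320],None,fx=5,fy=5)[:,:,::-1])
E
```

```text
clock: 11.5
position: [0.5368, -0.3178, 0.0315]
eef_rot: [-3.06, -0.67, 0.012]
contact_force: [-1.0, -0.3, 0.1]
grip_width: 0.0602
clock: 12.0
position: [0.5394, -0.3215, -0.0064]
eef_rot: [-3.068, -0.668, 0.002]
contact_force: [-0.7, 0.7, -0.7]
grip_width: 0.06
pos [ 0.53937443 -0.32150298 -0.00636087] yaw 24.54797599261658 tilt 0.11750643204197063 units [ 0.00645695 -0.00812023 -0.0072085 ]
```

View pics/s11.png

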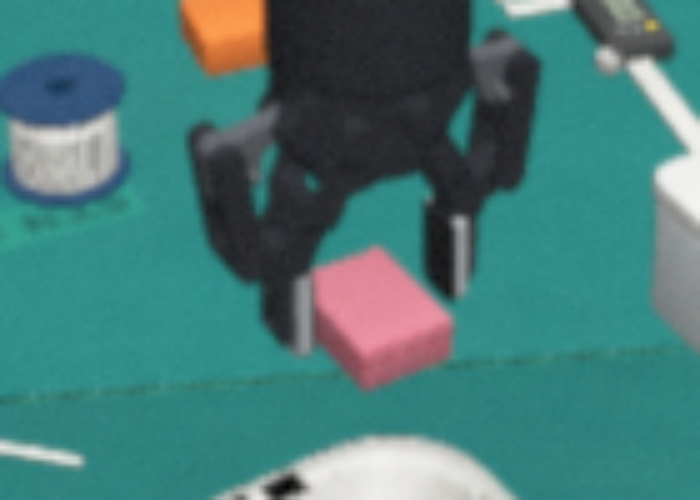

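```bash
python3 -m jog '[[[0,0,0,0,50],[0,0,0,0,40],[0,0,0,0,30],[0,0,0,0,30],[0,0,0,0,30]]]' 40
python3 -m jog '[[[0,0,-0.5,0,30],[0,0,-1.3,0,30],[0,0,-2.2,0,30],[0,0,-3.1,0,30],[0,0,-3.8,0,30]]]' 
python3 -m jog '[[[0,0,0,0,30]]]' 
python3 d.py .5838 .0687 .185
```

```text
clock: 12.55
position: [0.5405, -0.3224, -0.0042]
eef_rot: [3.069, 0.667, 0.002]
contact_force: [0.1, -0.6, 2.1]
grip_width: 0.0389
clock: 13.05
position: [0.5404, -0.3222, 0.1881]
eef_rot: [3.068, 0.667, 0.003]
contact_force: [-0.1, -0.4, -0.4]
grip_width: 0.0388
clock: 13.15
position: [0.5426, -0.3238, 0.1931]
eef_rot: [3.06, 0.666, 0.014]
contact_force: [1.3, 0.6, 0.1]
grip_width: 0.0389
pos [ 0.54262913 -0.32383529  0.19305767] yaw 24.550220969713735 tilt 0.7858541465147848 units [ 4.0096744  -6.8006208   0.10787151]
```

```bash
python3 -m jog '[[[0.45,-0.8,0,-1.6,30],[0.9,-1.6,0,-3.2,30],[1.4,-2.4,0,-4.8,30],[1.9,-3.2,0,-6.4,30],[2.4,-4,0,-8,30]]]' 
python3 -m jog '[[[0,0,0,-1.6,30],[0,0,0,-2.6,30],[0,0,0,-2.6,30]]]'
python3 d.py .5838 .0687 .183
```

```text
clock: 13.65
position: [0.5654, -0.0883, 0.1835]
eef_rot: [-2.65, -1.684, 0.002]
contact_force: [0.9, 0.4, -0.0]
grip_width: 0.0389
clock: 13.95
position: [0.5655, -0.0894, 0.1835]
eef_rot: [-2.447, -1.967, 0.002]
contact_force: [-0.3, 0.4, -0.8]
grip_width: 0.0385
pos [ 0.56551402 -0.08936152  0.18354697] yaw 77.60196898805724 tilt 0.13798682950248511 units [ 3.1660286  -0.32150271  0.01210622]
```

```bash
python3 d.py .5887 .0677 .080; python3 -m jog '[[[0.8,-0.1,0,0,30],[1.6,-0.2,0,0,30],[2.4,-0.3,0,0,30],[3.1,-0.4,0,0,30],[3.17,-0.42,0,0,30]]]' 
python3 -m jog '[[[0,0,0.6,0,30],[0,0,1.3,0,30],[0,0,2,0,30],[0,0,2.08,0,30],[0,0,2.08,0,30]]]'
python3 d.py .5887 .0677 .056
```

```text
pos [ 0.56551402 -0.08936152  0.18354697] yaw 77.60196898805724 tilt 0.13798682950248511 units [ 3.16727968 -0.21653982  2.0718599 ]
clock: 14.45
position: [0.5793, 0.0727, 0.184]
eef_rot: [-2.445, -1.968, -0.0]
contact_force: [1.1, -0.6, -0.2]
grip_width: 0.0388
clock: 14.95
position: [0.5788, 0.0683, 0.0796]
eef_rot: [-2.45, -1.964, 0.005]
contact_force: [-0.2, 0.3, -0.2]
grip_width: 0.039
pos [0.57878058 0.06826061 0.07964409] yaw 77.43650290966652 tilt 0.20331250849207316 units [0.0326821  0.19768599 0.47217903]
```

```bash
python3 -m jog '[[[0.03,0.2,0.1,0,30],[0.03,0.2,0.3,0,30],[0.03,0.2,0.46,0,30],[0.03,0.2,0.46,0,30],[0.03,0.2,0.46,0,30]]]' 
python3 d.py .5887 .0677 .056
python3 - <<'E'
from h import *
im=optics.grab_frame("side");a=cv2.resize(im[100:220,190:310],None,fx=4,fy=4)
cv2.imwrite("pics/s12.png",a[:,:,::-1])
E
```

```text
clock: 15.45
position: [0.5896, 0.0685, 0.0578]
eef_rot: [-2.449, -1.967, 0.001]
contact_force: [-0.7, -0.2, -1.1]
grip_width: 0.039
pos [0.58964898 0.06845711 0.05778901] yaw 77.54924027788911 tilt 0.03406165860767073 units [-0.01887557 -0.01524741  0.03579062]
```

View pics/s12.png

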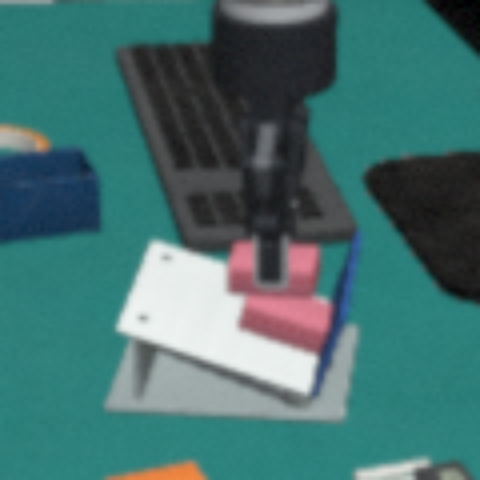

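Side view: the upper box is level at crop (275,268), a few mm above the seated lower box at (285,318). I'll lower it slightly and release.

```bash
python3 -m jog '[[[0,0,0.05,0,39],[0,0,0.05,0,39],[0,0,0.05,0,44],[0,0,0.05,0,48],[0,0,0.05,0,52]]]' 
python3 -m jog '[[[0,0,0,0,58],[0,0,0,0,60],[0,0,0,0,60]]]' 
python3 - <<'E'
from h import *
im=optics.grab_frame("side");a=cv2.resize(im[100:220,190:310],None,fx=4,fy=4)
cv2.imwrite("pics/s13.png",a[:,:,::-1])
E
```

```text
clock: 16.0
position: [0.5901, 0.0684, 0.0559]
eef_rot: [2.449, 1.967, 0.001]
contact_force: [0.3, 0.0, 0.3]
grip_width: 0.0521
clock: 16.3
position: [0.5899, 0.0684, 0.0555]
eef_rot: [-2.449, -1.967, -0.0]
contact_force: [-0.2, 0.4, 0.1]
grip_width: 0.0602
```

View pics/s13.png

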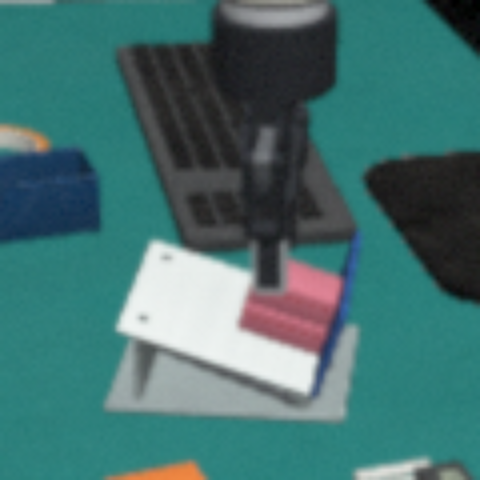

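Both boxes are stacked and seated. I'll retract straight up, then back, and check.

```bash
python3 -m jog '[[[0,0,-0.3,0,60],[0,0,-0.9,0,60],[0,0,-1.7,0,60],[0,0,-2.5,0,60],[0,-0.5,-2.8,0,60]]]' 
python3 -m jog '[[[0,-0.6,0,0,60],[0,-1,0,0,60],[0,-1,0,0,60],[0,-1,0,0,60]]]' 
python3 - <<'E'
from h import *;import pickle
im=optics.grab_frame("side");a=cv2.resize(im[100:220,190:310],(400,400))
P=optics.camera_params("wrist");im=optics.grab_frame("wrist")
b=cv2.resize(im[100:380,140:420],(400,400));cv2.imwrite("pics/s14.png",np.hstack([a,b])[:,:,::-1])
cv2.imwrite("pics/w14.png",im[:,:,::-1]); pickle.dump(P,open("w14.pkl","wb"))
hsv=cv2.cvtColor(im,cv2.COLOR_RGB2HSV);m=cv2.inRange(hsv,(165,60,150),(179,175,255))
k=max(cv2.findContours(m,0,1)[0],key=cv2.contourArea).reshape(-1,2)
a=np.radians(18);y=np.radians(-12.4);u=np.array([np.cos(y),np.sin(y),0]);S=np.array([.619,.061,.022])
X=np.cos(a)*u-np.sin(a)*np.array([0,0,1]);N=np.sin(a)*u+np.cos(a)*np.array([0,0,1]);Y=np.cross(N,X)
q=[]
for p in k:
    o,d=ray(P,p);o=o-S;o2=o+d*(.04-o@N)/(d@N);q.append([o2@X*1e3,o2@Y*1e3])
print("upper top face in rack frame",cv2.minAreaRect(np.array(q,np.float32)),state()['clock'])
E
```

```text
clock: 16.85
position: [0.569, 0.0733, 0.2021]
eef_rot: [2.445, 1.962, 0.014]
contact_force: [-0.1, -0.0, 0.5]
grip_width: 0.0602
clock: 17.25
position: [0.5171, 0.0846, 0.1968]
eef_rot: [2.448, 1.967, 0.003]
contact_force: [0.6, -0.6, -0.1]
grip_width: 0.0602
upper top face in rack frame ((-32.42224884033203, 0.04891014099121094), (39.61109924316406, 60.094757080078125), 89.87554931640625) 17.35
```

View pics/s14.png

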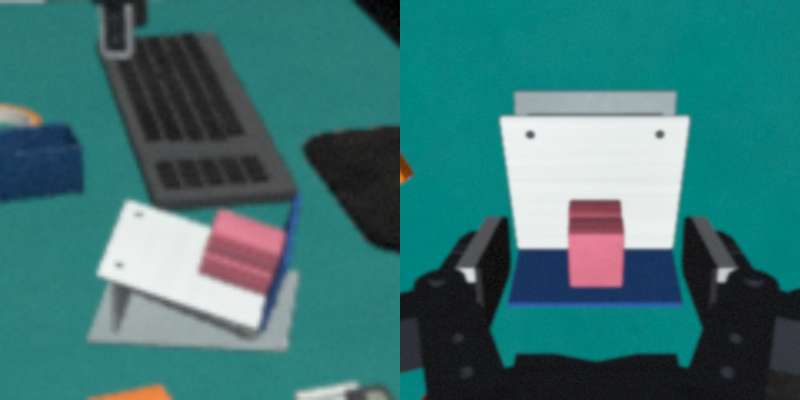

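```bash
python3 -c "
from plant import job
print(job.close_job())"
```

```text
the job is handed in; nothing more can be done
None
```

The two pink boxes are stacked on the rack, and I handed the job in at about 17.4 s of the 54 s limit. I gripped each box across its short side, released it level just above its seat, and both slid down to the blue stop on their own.

**Final checks:** The side and wrist views show both boxes lying flat, one on the other, against the stop. The upper box's measured centre is on the slope's midline (y about 0 mm). Its long side runs down the slope to within about 0.1°. The gripper was clear of everything, and I did not touch the reel or the look-alikes.

**Disagreements:**
- **Fingertip position:** At openings of 30–60 mm the fingertips stood about 10–13 mm behind the TCP, not 11 mm ahead of it as described. The first close therefore passed just above the box without gripping. I went about 17 mm lower for both grasps, which then held at a reading of 39 mm.
- **Upper box x position:** The last measurement gave -32 mm instead of -27.5 mm, still inside the -40 to -20 mm limit. The measured outline was 60 mm long against the true 55 mm, so it probably includes part of the box's end face.
- **Lower box:** I judged its position by eye from the pictures and did not measure it in the rack frame.

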